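# Pull the weak sign clips

### The arm

A 6-joint arm with a two-finger parallel gripper is mounted at the origin on the work surface. World frame = base frame: x ahead of the robot, y to its left, z up, the work surface at z = 0. Lengths are in m, angles in rad, forces in N, time in s.
With the tool pointing down it reaches from about 0.375 to 0.975 m from the base axis. Payload 3.8 kg.
Tool frame: the origin (TCP) lies midway between the tips of the shut fingers; the grasp point (between the pads) lies 19 mm behind it; z points along the fingers, y is the direction in which the jaws open and shut (so a half turn about z gives the same grasp; the last joint's range is limited). The gripper opens to 85 mm and grips with 20 to 120 N. Pads are 22 mm wide; open, the fingers measure 114 mm over their backs; the gripper's body (76 mm by 85 mm) begins 54 mm behind the grasp point. The pads swing forward as they close: fully open they stand 13 mm farther back than shut.
Start: joints at [-1.288, 0.264, 1.604, -0, 1.274, -0.037], TCP at [0.212, -0.641, 0.231] pointing down, gripper open.
Joint ranges: [-2.63, 2.63], [-0.94, 2.18], [0.31, 2.57], [-1.31, 4.45], [0, 2.66], [-2.55, 2.55]. Speed limits (rad/s): [2.57, 2.57, 3.14, 3.14, 3.14, 3.14].

### API

Orientations are given as a rotation vector (axis times angle).
In Python, from workcell import bot gives the robot as it stands. The module is installed in compiled form; this text tells all that it offers.
- The arm moves only by the tool play_rows, never from a script. Its argument "series" is a list of rows, each an object with "translation": the shift along the tool's x, y, z in m, a list of three; "spin": the turn about the tool's z in units of 5 degrees (1.0 is 5 degrees). In form: [{"translation": [dx, dy, dz], "spin": spin}, ...]. A call has 1 to 5 rows; each row shifts and turns the commanded pose from where the row before left it, along the tool's axes as they then stand; what a row does not reach is not made up. A row lasts 1/10 s, in which the tool goes at most 50 mm and 8.59 degrees, less where a joint would pass 70% of its speed; a pose out of reach is approached as far as the arm can. A call is refused whole if a number of a shift passes 0.05 or a number of a turn 1, either way. A call with a gripper value outside its range is refused whole. "jaw" is the gripper's target within -1 to 1 (fully open at 1, half-way at 0, shut at -1), set as the call begins (left out, the last holds). The fingers move at their own pace and stop on an object; "force" is the grip in N (left out, the last holds). Time passes only in rows, so rows that do not move let the fingers close. It gives the time, the measured TCP pose, the force and the opening at its end, in the units of the state.
- bot.read_state(): the state, without advancing time (a new reading comes with each control period).
- bot.read_camera(name): name is "side" or "top" or "wrist"; returns the picture (384x512x3 uint8, blue, green, red); there is no depth.
- bot.get_calibration(name): a dict with "fov_y" (degrees; the focal length in pixels is half the picture's height over the tangent of half this angle, whatever the lens; pixels are square), "cx", "cy" (the principal point, pixels), "R" (3x3) and "t" (3): a world point X has camera coordinates R X + t. Camera axes: x right, y down, z forward; pixel columns grow to the right and rows downward; lengths in m; the calibration is good to about 2 mm. A picture is of the moment at which its call begins: read the wrist's pose just before it. get_calibration takes no time and is no camera call; for the wrist camera it gives the pose at the moment of the call.
- bot.finish_job(): hands the job in, once; it reports no verdict.
The state is a dict: "time": time; "q": joint angles; "joint_vel": joint speeds; "joint_torque": joint torques, N m; "tool_pos": TCP position; "tcp_rot": TCP orientation; "wrist_force": force on the tool from outside, world axes, zero at the start; "torque": the same for the moment, N m; "width": opening from 0.0 (shut) to 1.0 (fully open).
Only numpy, scipy, OpenCV 4.12 (cv2) and the standard library are available. Lean on these libraries where they do the work, as an engineer would, in place of code of your own. Each camera call takes 0.05 s, during which the arm holds its last target. There are 200 camera calls.

### The job

Four look-alike green spring clips, used to hold price cards on the bread trolleys, lie on the white sorting board, and some have gone weak. Tell them apart by squeezing their handles: put each clip that gives way under a light squeeze in the red reject bin, and leave each firm one lying in its place on the board. Never put a firm clip in the bin, and do not disturb the label roll, the bottle or the scraper.

Things in the scene. Friction and masses are not known exactly. Their poses are not given: they have to be found in the camera images.
- board: white sorting board, fixed, 170 (own x) x 500 (own y) x 6 mm, blue lines part it into four bays 120 mm apart along own y; origin under its centre on the table, x away from the robot, z up. In every bay lies one green spring clip, on its side: handles towards board -x, jaws towards board +x. Which clips are weak is drawn anew each time
- bay_1 (a point): point on the board's top face at the middle of bay 1, 180 mm to board -y; axes as the board's. A clip lies here, its pivot within 5 mm of this point and its length within 0.05 rad of the board's x. The clips look alike: 127 mm long, 32 mm high, 75 g, two halves turning about an upright steel pivot, closed jaw tips 63 mm from the pivot.
- bay_2 (a point): point on the board's top face at the middle of bay 2, 60 mm to board -y; axes as the board's. A clip lies here, its pivot within 5 mm of this point and its length within 0.05 rad of the board's x. The two spread handle paddles (44 mm long, 32 mm high) are centred 46 mm from a clip's pivot, towards the handles; there they are 56 mm across their outer faces (60 mm at the ends), fully squeezed 38 mm.
- bay_3 (a point): point on the board's top face at the middle of bay 3, 60 mm to board +y; axes as the board's. A clip lies here, its pivot within 5 mm of this point and its length within 0.05 rad of the board's x. Pressed by two fingers at its paddle centres, a firm clip begins to give at about 12 N, fully at 24 N; a weak one begins at 4 N, fully (hard stop) at 8 N.
- bay_4 (a point): point on the board's top face at the middle of bay 4, 180 mm to board +y; axes as the board's. A clip lies here, its pivot within 5 mm of this point and its length within 0.05 rad of the board's x
- reject_bin: red open bin, fixed, 270 (own x) x 200 (own y) x 55 mm high, walls 5 mm, open at the top; origin under its centre on the table
- reject_bin_in (a point): centre of the red bin's inner floor, 5 mm over the table, axes as the bin's
- label_roll: bystander: white roll of labels lying flat, 64 mm across, 30 mm high; origin under its centre
- spray_bottle: bystander: white and blue bottle standing upright, 60 mm across, 150 mm high; origin under its centre
- scraper: bystander: black-handled scraper, 200 mm long, lying flat

How it is judged:
By the outcome, as a careful person would: the job done as asked, in the order asked, and still so for the second after the job is handed in, with the robot touching nothing.
It also fails if it takes over 72 s, if anything falls off the work surface, if the arm or the gripper's body presses on something with over 40 N, if the wrist force passes 120 N, or if a joint passes its speed limit or range.

## Working session

There is one attempt and no reset: what is moved stays moved. The work goes in short steps, Python scripts to look and compute and a tool call to move; the robot and the scene stay as the last step left them, time stands still between calls to the robot, and variables do not carry over. Pictures are saved under pics/ and viewed, about 8 in all and at most 12, crops included, and the job is handed in when it is done.

Besides the shell and the picture viewer there is one more tool, called after "Call:" as name([rows], argument=value, ...), one row to a line, values as JSON. play_rows: Moves the arm, as the interface text tells. Its arguments: {"type":"object","properties":{"series":{"type":"array","items":{"type":"object","properties":{"translation":{"type":"array","items":{"type":"number"}},"spin":{"type":"number"}}}},"jaw":{"type":"number"},"force":{"type":"number"}},"required":["series"]}

```bash
mkdir -p pics
python3 - <<'E'
from workcell import bot
import cv2
s=bot.read_state(); print({k:s[k] for k in ('time','tool_pos','tcp_rot','width','wrist_force')})
for n in ('top','side'):
    im=bot.read_camera(n); cv2.imwrite(f'pics/{n}0.png',im)
    c=bot.get_calibration(n); print(n,c)
E
```

```text
{'time': 0.0, 'tool_pos': array([ 0.2119829 , -0.64005293,  0.22995153]), 'tcp_rot': array([-3.09926976e+00, -4.99933506e-01,  4.77495241e-04]), 'width': 0.999412505232607, 'wrist_force': array([-0.27584584,  0.06313965, -0.94209069])}
top {'fov_y': 48.105550538303035, 'cx': 260.8406090174258, 'cy': 192.93184111631479, 'R': array([[ 0.02270851, -0.99952326,  0.0209183 ],
       [-0.99814645, -0.02384901, -0.05599006],
       [ 0.05646224, -0.01960807, -0.99821217]]), 't': array([-0.00642752,  0.52665767,  1.25640586])}
side {'fov_y': 42.242297764505636, 'cx': 254.5629061609233, 'cy': 183.13701969986187, 'R': array([[-7.65640416e-01, -6.43268751e-01, -2.60197111e-04],
       [-4.08852059e-01,  4.86941871e-01, -7.71833926e-01],
       [ 4.96623346e-01, -5.90840866e-01, -6.35824129e-01]]), 't': array([0.4255642 , 0.23800309, 1.10833499])}
```

View pics/top0.png

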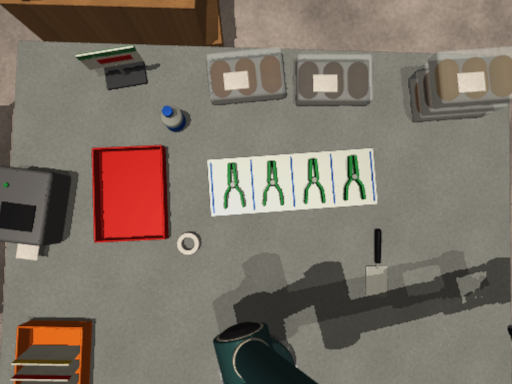

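The top view shows the board at columns 208–377 and rows 150–215, with the four clips' handles pointing down the image (towards the robot). The bin is on the left at about (130,193), the roll at (188,243), the bottle at (173,118) and the scraper at (377,265).

```bash
cat > h.py <<'E'
import numpy as np, cv2
from workcell import bot
def ray(c,uv,z):
    f=192/np.tan(np.radians(c['fov_y']/2)); R=np.array(c['R']); t=np.array(c['t'])
    uv=np.atleast_2d(uv).astype(float)
    d=np.c_[(uv[:,0]-c['cx'])/f,(uv[:,1]-c['cy'])/f,np.ones(len(uv))]@R
    o=-R.T@t
    return o+d*((z-o[2])/d[:,2])[:,None]
def proj(c,X):
    f=192/np.tan(np.radians(c['fov_y']/2)); p=np.atleast_2d(X)@np.array(c['R']).T+c['t']
    return np.c_[f*p[:,0]/p[:,2]+c['cx'],f*p[:,1]/p[:,2]+c['cy']]
def green(im):
    h=cv2.cvtColor(im,cv2.COLOR_BGR2HSV); return cv2.inRange(h,(40,80,25),(85,255,255))
def comps(m,amin):
    n,l,s,ce=cv2.connectedComponentsWithStats(m)
    return [(s[i],ce[i],l==i) for i in range(1,n) if s[i,4]>amin]
E
python3 - <<'E'
from h import *
im=cv2.imread('pics/top0.png'); c=bot.get_calibration('top')
h=cv2.cvtColor(im,cv2.COLOR_BGR2HSV)
w=cv2.inRange(h,(0,0,190),(180,60,255))
w=cv2.morphologyEx(w,cv2.MORPH_CLOSE,np.ones((15,15)))
for s,ce,m in comps(w,3000):
    k=max(cv2.findContours(m.astype(np.uint8),0,2)[0],key=cv2.contourArea)
    r=cv2.minAreaRect(k); P=ray(c,cv2.boxPoints(r),.006); print('board',s,P.round(4).tolist(),P.mean(0).round(4))
for s,ce,m in comps(green(im),120):
    ys,xs=np.nonzero(m); P=ray(c,np.c_[xs,ys],.030)
    print('clip',s,ray(c,ce,.03).round(4), P.min(0).round(4),P.max(0).round(4))
    b=P[:,0]<P[:,0].min()+.045
    print('  handle mid',P[b].mean(0).round(4),'ymin/max',P[b].min(0)[1].round(4),P[b].max(0)[1].round(4))
r=cv2.inRange(h,(0,150,60),(8,255,255))|cv2.inRange(h,(172,150,60),(180,255,255))
for s,ce,m in comps(r,2000):
    k=max(cv2.findContours(m.astype(np.uint8),0,2)[0],key=cv2.contourArea)
    P=ray(c,cv2.boxPoints(cv2.minAreaRect(k)),.055); print('bin',P.round(4).tolist(),P.mean(0).round(4))
s=bot.read_state(); from scipy.spatial.transform import Rotation as Ro
print(Ro.from_rotvec(s['tcp_rot']).as_matrix().round(3))
cw=bot.get_calibration('wrist'); print(cw)
E
```

```text
board [ 207  149  170   67 9297] [[0.6239, 0.1697, 0.006], [0.6725, -0.328, 0.006], [0.5038, -0.3414, 0.006], [0.4571, 0.1529, 0.006]] [ 0.5643 -0.0867  0.006 ]
clip [ 77  47  59  13 174] [[0.9272 0.47   0.03  ]] [0.908  0.3878 0.03  ] [0.9491 0.5567 0.03  ]
  handle mid [0.9272 0.47   0.03  ] ymin/max 0.3878 0.5567
clip [344 156  22  44 343] [[ 0.5806 -0.2648  0.03  ]] [ 0.5138 -0.2997  0.03  ] [ 0.6415 -0.2375  0.03  ]
  handle mid [ 0.5362 -0.2683  0.03  ] ymin/max -0.2997 -0.2375
clip [305 159  20  44 275] [[ 0.5687 -0.1483  0.03  ]] [ 0.5024 -0.1792  0.03  ] [ 0.6296 -0.1229  0.03  ]
  handle mid [ 0.5251 -0.1514  0.03  ] ymin/max -0.1792 -0.1229
clip [272 161  12  44 130] [[ 0.5614 -0.0399  0.03  ]] [ 0.4949 -0.0592  0.03  ] [ 0.6205 -0.0245  0.03  ]
  handle mid [ 0.5174 -0.0526  0.03  ] ymin/max -0.0592 -0.0438
clip [224 163   7  45 122] [[0.5474 0.1036 0.03  ]] [0.4823 0.0964 0.03  ] [0.6113 0.1133 0.03  ]
  handle mid [0.5035 0.109  0.03  ] ymin/max 0.1019 0.1133
bin [[0.6436, 0.4956, 0.055], [0.6565, 0.2848, 0.055], [0.3861, 0.2661, 0.055], [0.3743, 0.4744, 0.055]] [0.5151 0.3802 0.055 ]
[[ 0.949  0.314 -0.001]
 [ 0.314 -0.949  0.002]
 [ 0.    -0.002 -1.   ]]
{'fov_y': 61.161759272199575, 'cx': 262.1611585474429, 'cy': 185.74314197911144, 'R': array([[ 0.31408414, -0.9493946 , -0.00102028],
       [-0.90582492, -0.29999164,  0.2991425 ],
       [-0.28431035, -0.09303171, -0.9542079 ]]), 't': array([-0.67365968, -0.03880592,  0.3801339 ])}
```

Call:
play_rows([
  {"translation": [0,0,0],"spin": 0.85},
  {"translation": [0,0,0],"spin": 0.85},
  {"translation": [0,0,0],"spin": 0.84},
  {"translation": [0.03,-0.028,0.006],"spin": 0},
  {"translation": [0.03,-0.028,0.006],"spin": 0},
], jaw=1, force=20)

```text
time: 0.6
tool_pos: [0.2661, -0.5789, 0.2185]
tcp_rot: [-3.137, -0.15, 0.0]
wrist_force: [0.8, -0.3, -0.9]
width: 1.003
```

Call:
play_rows([
  {"translation": [0.03,-0.028,0.006],"spin": 0},
  {"translation": [0.03,-0.028,0.006],"spin": 0},
  {"translation": [0.03,-0.028,0.006],"spin": 0},
  {"translation": [0.03,-0.028,0.006],"spin": 0},
  {"translation": [0.03,-0.028,0.006],"spin": 0},
])

```text
time: 1.1
tool_pos: [0.4026, -0.4235, 0.1886]
tcp_rot: [-3.137, -0.154, 0.001]
wrist_force: [0.4, 0.7, 0.2]
width: 1.002
```

Call:
play_rows([
  {"translation": [0.03,-0.028,0.006],"spin": 0},
  {"translation": [0.03,-0.028,0.006],"spin": 0},
  {"translation": [0.03,-0.028,0.006],"spin": 0},
  {"translation": [0,0,0],"spin": 0},
  {"translation": [0,0,0],"spin": 0},
])

```text
time: 1.6
tool_pos: [0.4834, -0.3316, 0.1705]
tcp_rot: [-3.137, -0.158, 0.002]
wrist_force: [-0.9, 0.4, -0.7]
width: 1.002
```

Run:
```python
from h import *
c=bot.get_calibration('wrist'); im=bot.read_camera('wrist'); cv2.imwrite('pics/w1.png',im)
for s,ce,m in comps(green(im),400): print(s,ce.round(1))
```

```text
[  16    0   89  138 6639] [52.2 66.7]
[ 160    0   32  136 2031] [175.6  65.8]
[ 195    0   38  138 1717] [212.2  60.5]
```

View pics/w1.png

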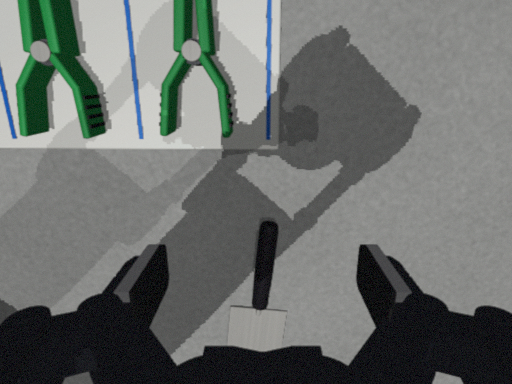

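The wrist view shows the clip in bay 1 with its pivot disc at (191,50) and handle ends near (167,133) and (227,133). The bay 2 pivot is at (40,50).

Run:
```python
from h import *
c=bot.get_calibration('wrist')
print(ray(c,[[191,50],[167,133],[227,133],[40,50]],.038).round(4))
print('board corner (280,150)',ray(c,[[280,149]],.006).round(4), 'line ends',ray(c,[[269,0],[269,138],[128,0],[141,138]],.006).round(4).tolist())
```

```text
[[ 0.5787 -0.2664  0.038 ]
 [ 0.5114 -0.2483  0.038 ]
 [ 0.5164 -0.299   0.038 ]
 [ 0.567  -0.1481  0.038 ]]
board corner (280,150) [[ 0.5012 -0.3477  0.006 ]] line ends [[0.6266, -0.3238, 0.006], [0.5107, -0.3361, 0.006], [0.6149, -0.2055, 0.006], [0.4987, -0.215, 0.006]]
```

Call:
play_rows([
  {"translation": [0.029,-0.0275,0.02],"spin": 0},
  {"translation": [0.029,-0.0275,0.02],"spin": 0},
  {"translation": [0,0,0.04],"spin": 0},
  {"translation": [0,0,0.04],"spin": 0},
  {"translation": [0,0,0.038],"spin": 0},
])

```text
time: 2.15
tool_pos: [0.5352, -0.2736, 0.0123]
tcp_rot: [3.137, 0.152, 0.001]
wrist_force: [-0.6, -0.6, 0.2]
width: 1.002
```

Call:
play_rows([
  {"translation": [0,0,0],"spin": 0},
  {"translation": [0,0,0],"spin": 0},
])

```text
time: 2.35
tool_pos: [0.5346, -0.2732, 0.0131]
tcp_rot: [-3.137, -0.151, 0.003]
wrist_force: [0.5, 0.1, -0.2]
width: 1.002
```

Call:
play_rows([
  {"translation": [0,-0.0015,0.001],"spin": 0},
  {"translation": [0,0,0],"spin": 0},
  {"translation": [0,0,0],"spin": 0},
], jaw=-1, force=20)

```text
time: 2.65
tool_pos: [0.5376, -0.2723, 0.0158]
tcp_rot: [3.135, 0.154, 0.007]
wrist_force: [-4.1, -0.2, 20.1]
width: 0.518
```

Call:
play_rows([
  {"translation": [0,0,0],"spin": 0},
  {"translation": [0,0,0],"spin": 0},
  {"translation": [0,0,0],"spin": 0},
])

```text
time: 2.95
tool_pos: [0.5382, -0.2727, 0.0167]
tcp_rot: [3.134, 0.154, 0.008]
wrist_force: [-2.0, -0.1, 11.0]
width: 0.45
```

Call:
play_rows([
  {"translation": [0,0,0],"spin": 0},
  {"translation": [0,0,0],"spin": 0},
  {"translation": [0,0,0],"spin": 0},
])

```text
time: 3.25
tool_pos: [0.5382, -0.2727, 0.0167]
tcp_rot: [3.134, 0.154, 0.009]
wrist_force: [-2.6, 0.5, 9.9]
width: 0.448
```

Width 0.448 is about 38 mm, the hard stop, so clip 1 looks weak. I'll test the other three for comparison before binning anything.

Call:
play_rows([
  {"translation": [0,0,0],"spin": 0},
  {"translation": [0,0,0],"spin": 0},
  {"translation": [0,0,0],"spin": 0},
  {"translation": [0,0,0],"spin": 0},
  {"translation": [0,0,-0.03],"spin": 0},
], jaw=1)

```text
time: 3.75
tool_pos: [0.5316, -0.2686, 0.0379]
tcp_rot: [-3.133, -0.154, 0.013]
wrist_force: [1.5, 0.6, 0.2]
width: 1.0
```

Call:
play_rows([
  {"translation": [0,0,-0.04],"spin": 0},
  {"translation": [0,-0.04,0],"spin": 0},
  {"translation": [0,-0.04,0],"spin": 0},
  {"translation": [0,-0.04,0],"spin": 0},
  {"translation": [0,0,0],"spin": 0},
])

```text
time: 4.25
tool_pos: [0.5221, -0.1473, 0.0816]
tcp_rot: [-3.135, -0.159, 0.004]
wrist_force: [-0.6, -0.9, -1.0]
width: 1.001
```

Run:
```python
from h import *
s=bot.read_state(); print(s['time'],s['tool_pos'].round(4),s['tcp_rot'].round(3),s['width'])
c=bot.get_calibration('wrist'); im=bot.read_camera('wrist'); cv2.imwrite('pics/w2.png',im)
```

```text
4.25 [ 0.5221 -0.1473  0.0816] [-3.135 -0.159  0.004] 1.0006052807397878
```

View pics/w2.png

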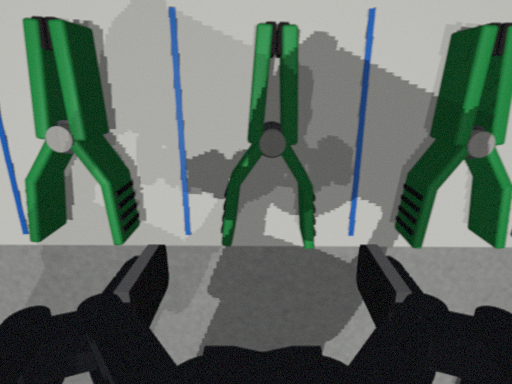

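The three clips in bays 3, 2 and 1 are in view, with pivots at (60,139), (272,142) and (481,145). Bay 2's handle ends are at (228,243) and (309,245).

Run:
```python
from h import *
c=bot.get_calibration('wrist')
P=ray(c,[[481,145],[272,142],[60,139],[228,243],[309,245]],.038).round(4); print(P,(P[3]+P[4])/2)
```

```text
[[ 0.578  -0.2713  0.038 ]
 [ 0.5675 -0.1501  0.038 ]
 [ 0.5568 -0.028   0.038 ]
 [ 0.5    -0.1293  0.038 ]
 [ 0.5038 -0.1811  0.038 ]] [ 0.5019 -0.1552  0.038 ]
```

Call:
play_rows([
  {"translation": [0.0015,0.006,0.02],"spin": 0},
  {"translation": [0,0,0.03],"spin": 0},
  {"translation": [0,0,0.016],"spin": 0},
  {"translation": [0,0,0],"spin": 0},
  {"translation": [0,0,0],"spin": 0},
])

```text
time: 4.8
tool_pos: [0.5259, -0.158, 0.0161]
tcp_rot: [-3.138, -0.153, 0.001]
wrist_force: [0.6, -0.5, -0.4]
width: 1.0
```

Call:
play_rows([
  {"translation": [0,0,0],"spin": 0},
  {"translation": [0,0,0],"spin": 0},
  {"translation": [0,0,0],"spin": 0},
], jaw=-1, force=20)

```text
time: 5.1
tool_pos: [0.5275, -0.1581, 0.0192]
tcp_rot: [3.136, 0.154, 0.004]
wrist_force: [-3.3, -0.1, 10.7]
width: 0.575
```

Call:
play_rows([
  {"translation": [0,0,0],"spin": 0},
  {"translation": [0,0,0],"spin": 0},
  {"translation": [0,0,0],"spin": 0},
])

```text
time: 5.4
tool_pos: [0.5275, -0.1581, 0.0192]
tcp_rot: [3.136, 0.155, 0.005]
wrist_force: [-2.6, -0.2, 10.3]
width: 0.574
```

Clip 2 stopped at 0.574 (48.8 mm) under 20 N, so it is firm. Next is bay 3.

Call:
play_rows([
  {"translation": [0,0,0],"spin": 0},
  {"translation": [0,0,0],"spin": 0},
  {"translation": [0,0,0],"spin": 0},
  {"translation": [0,0,0],"spin": 0},
  {"translation": [0,0,-0.03],"spin": 0},
], jaw=1)

```text
time: 5.9
tool_pos: [0.5217, -0.1558, 0.0423]
tcp_rot: [-3.134, -0.154, 0.014]
wrist_force: [-0.5, -0.2, -0.0]
width: 0.998
```

Call:
play_rows([
  {"translation": [0,0,-0.04],"spin": 0},
  {"translation": [0,-0.042,0],"spin": 0},
  {"translation": [0,-0.042,0],"spin": 0},
  {"translation": [0,-0.042,0],"spin": 0},
  {"translation": [0,0,0],"spin": 0},
])

```text
time: 6.4
tool_pos: [0.5122, -0.0279, 0.0859]
tcp_rot: [-3.136, -0.16, 0.002]
wrist_force: [-0.1, -0.4, -0.4]
width: 0.999
```

Call:
play_rows([
  {"translation": [0,0,0],"spin": 0},
  {"translation": [0,0,0],"spin": 0},
])

```text
time: 6.6
tool_pos: [0.5137, -0.0324, 0.0862]
tcp_rot: [3.137, 0.154, 0.0]
wrist_force: [0.3, -0.8, 0.7]
width: 0.999
```

Run:
```python
from h import *
s=bot.read_state(); print(s['time'],s['tool_pos'].round(4),s['tcp_rot'].round(3),s['width'])
c=bot.get_calibration('wrist'); im=bot.read_camera('wrist'); cv2.imwrite('pics/w3.png',im)
np.savez('pics/w3.npz',R=c['R'],t=c['t'])
```

```text
6.6 [ 0.5137 -0.0324  0.0862] [3.137 0.154 0.   ] 0.9986105089601017
```

View pics/w3.png

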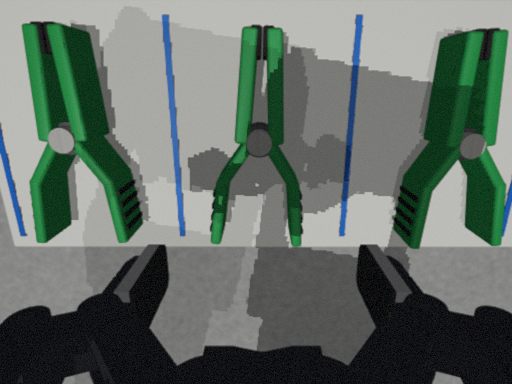

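Clips 4, 3 and 2 have pivots at (62,140), (259,140) and (472,145). Bay 3's handle ends are at (217,241) and (296,243).

Run:
```python
from h import *
c=bot.get_calibration('wrist')
P=ray(c,[[472,145],[259,140],[62,140],[217,241],[296,243]],.038).round(4); print(P,(P[3]+P[4])/2)
```

```text
[[ 0.5672 -0.1528  0.038 ]
 [ 0.5579 -0.0263  0.038 ]
 [ 0.5467  0.0898  0.038 ]
 [ 0.4894 -0.0052  0.038 ]
 [ 0.4929 -0.0567  0.038 ]] [ 0.49115 -0.03095  0.038  ]
```

Call:
play_rows([
  {"translation": [0,-0.003,0.02],"spin": 0},
  {"translation": [0,0,0.03],"spin": 0},
  {"translation": [0,0,0.02],"spin": 0},
  {"translation": [0,0,0],"spin": 0},
  {"translation": [0,0,0],"spin": 0},
])

```text
time: 7.15
tool_pos: [0.5131, -0.0298, 0.0161]
tcp_rot: [-3.138, -0.152, 0.002]
wrist_force: [0.5, 0.4, 0.0]
width: 1.004
```

Call:
play_rows([
  {"translation": [0,0,0],"spin": 0},
  {"translation": [0,0,0],"spin": 0},
  {"translation": [0,0,0],"spin": 0},
], jaw=-1, force=20)

```text
time: 7.45
tool_pos: [0.515, -0.0293, 0.0185]
tcp_rot: [3.137, 0.154, 0.005]
wrist_force: [-4.3, -1.2, 20.4]
width: 0.515
```

Call:
play_rows([
  {"translation": [0,0,0],"spin": 0},
  {"translation": [0,0,0],"spin": 0},
  {"translation": [0,0,0],"spin": 0},
])

```text
time: 7.75
tool_pos: [0.5156, -0.0293, 0.0193]
tcp_rot: [3.137, 0.155, 0.007]
wrist_force: [-3.0, -1.0, 11.0]
width: 0.446
```

Clip 3 is weak, also stopping at 38 mm. Lift it and carry it to the bin.

Call:
play_rows([
  {"translation": [0,0,-0.03],"spin": 0},
  {"translation": [0,0,-0.04],"spin": 0},
  {"translation": [0,0,-0.04],"spin": 0},
  {"translation": [0,0,0],"spin": 0},
  {"translation": [0,0,0],"spin": 0},
], force=30)

```text
time: 8.25
tool_pos: [0.5145, -0.0289, 0.1284]
tcp_rot: [3.137, 0.154, 0.007]
wrist_force: [0.1, 0.2, -1.6]
width: 0.44
```

Call:
play_rows([
  {"translation": [0.005,-0.038,0],"spin": 0},
  {"translation": [0.005,-0.038,0],"spin": 0},
  {"translation": [0.005,-0.038,0],"spin": 0},
  {"translation": [0.005,-0.038,0],"spin": 0},
  {"translation": [0.005,-0.038,0],"spin": 0},
])

```text
time: 8.75
tool_pos: [0.5176, 0.1638, 0.1241]
tcp_rot: [3.137, 0.154, -0.006]
wrist_force: [1.2, -1.0, 0.0]
width: 0.439
```

Call:
play_rows([
  {"translation": [0.005,-0.038,0],"spin": 0},
  {"translation": [0.005,-0.038,0],"spin": 0},
  {"translation": [0.005,-0.038,0],"spin": 0},
  {"translation": [0.005,-0.038,0],"spin": 0},
  {"translation": [0.005,-0.035,0],"spin": 0},
])

```text
time: 9.25
tool_pos: [0.5243, 0.3522, 0.1237]
tcp_rot: [3.136, 0.155, -0.006]
wrist_force: [-0.5, -0.6, -1.3]
width: 0.439
```

Call:
play_rows([
  {"translation": [0,0,0],"spin": 0},
  {"translation": [0,0,0],"spin": 0},
])

```text
time: 9.45
tool_pos: [0.5244, 0.3511, 0.124]
tcp_rot: [3.135, 0.157, -0.005]
wrist_force: [-0.4, -0.1, 0.0]
width: 0.44
```

Run:
```python
from h import *
im=bot.read_camera('top'); cv2.imwrite('pics/t1.png',cv2.resize(im[100:300,60:420],None,fx=2,fy=2))
```

```text
(no output)
```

View pics/t1.png

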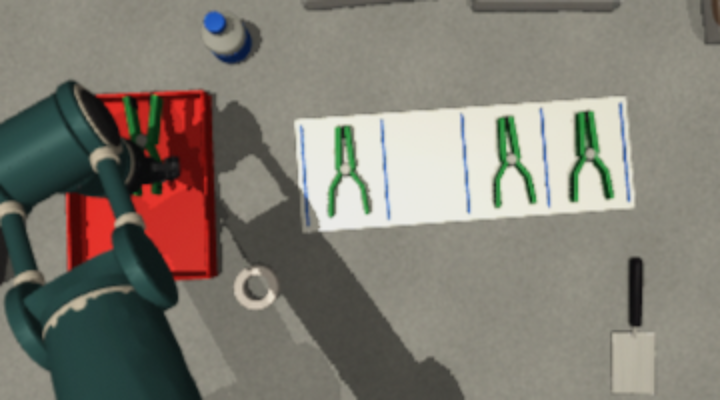

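The held clip (jaws near (143,100) in the crop) is over the bin, clear of the walls. Clips 4, 2 and 1 are still on the board.

Call:
play_rows([
  {"translation": [-0.01,-0.006,0.02],"spin": 0},
  {"translation": [0,0,0.03],"spin": 0},
  {"translation": [0,0,0.03],"spin": 0},
  {"translation": [0,0,0.012],"spin": 0},
  {"translation": [0,0,0],"spin": 0},
])

```text
time: 10.0
tool_pos: [0.5134, 0.3536, 0.0314]
tcp_rot: [3.135, 0.152, -0.008]
wrist_force: [-0.3, 0.5, -0.9]
width: 0.44
```

Call:
play_rows([
  {"translation": [0,0,0],"spin": 0},
  {"translation": [0,0,0],"spin": 0},
  {"translation": [0,0,0],"spin": 0},
  {"translation": [0,0,0],"spin": 0},
  {"translation": [0,0,0],"spin": 0},
], jaw=1, force=20)

```text
time: 10.5
tool_pos: [0.516, 0.3567, 0.0352]
tcp_rot: [-3.137, -0.154, -0.002]
wrist_force: [0.5, -0.3, 1.0]
width: 0.998
```

Call:
play_rows([
  {"translation": [0,0,-0.03],"spin": 0},
  {"translation": [0,0,-0.04],"spin": 0},
  {"translation": [0,0,-0.03],"spin": 0},
  {"translation": [-0.01,0.04,0],"spin": 0},
  {"translation": [-0.01,0.04,0],"spin": 0},
])

```text
time: 11.0
tool_pos: [0.5047, 0.2753, 0.1367]
tcp_rot: [-3.136, -0.158, -0.007]
wrist_force: [0.2, -0.9, -0.2]
width: 1.002
```

Call:
play_rows([
  {"translation": [-0.005,0.045,0],"spin": 0},
  {"translation": [0,0.045,0],"spin": 0},
  {"translation": [0,0.045,0],"spin": 0},
  {"translation": [0,0.045,0],"spin": 0},
  {"translation": [0,0,0],"spin": 0},
])

```text
time: 11.5
tool_pos: [0.5164, 0.0905, 0.1346]
tcp_rot: [3.136, 0.146, 0.001]
wrist_force: [0.7, 1.2, -0.1]
width: 0.995
```

Call:
play_rows([
  {"translation": [0,0,0.02],"spin": 0},
  {"translation": [0,0,0.02],"spin": 0},
  {"translation": [0,0,0],"spin": 0},
  {"translation": [0,0,0],"spin": 0},
])

```text
time: 11.9
tool_pos: [0.5157, 0.0955, 0.0942]
tcp_rot: [-3.138, -0.155, 0.002]
wrist_force: [-0.6, 0.7, -0.4]
width: 1.0
```

Run:
```python
from h import *
c=bot.get_calibration('wrist'); im=bot.read_camera('wrist'); cv2.imwrite('pics/w4.png',im)
print(green(im).sum()/255)
```

```text
5696.0
```

View pics/w4.png

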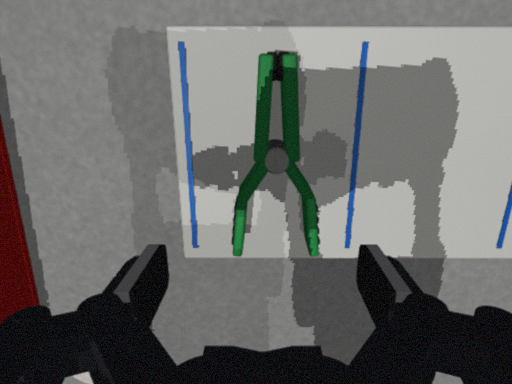

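Clip 4 is in its bay with its pivot at (277,158) and handle ends at (238,252) and (314,252). Bay 3 is empty.

Run:
```python
from h import *
c=bot.get_calibration('wrist'); s=bot.read_state()
P=ray(c,[[277,158],[238,252],[314,252]],.038).round(4); e=(P[1]+P[2])/2; print(P,e)
d=(e-P[0]);d/=np.linalg.norm(d); g=P[0]+.044*d; D=g-s['tool_pos']; from scipy.spatial.transform import Rotation as Ro
D[2]=.017-s['tool_pos'][2]; print(s['tool_pos'],g, Ro.from_rotvec(s['tcp_rot']).inv().apply(D).round(4))
```

```text
[[0.5491 0.0898 0.038 ]
 [0.4806 0.1092 0.038 ]
 [0.4857 0.057  0.038 ]] [0.48315 0.0831  0.038  ]
[0.5164785  0.09565191 0.09499363] [0.50532532 0.08535284 0.038     ] [-0.0122  0.0092  0.078 ]
```

Call:
play_rows([
  {"translation": [-0.012,0.009,0.02],"spin": 0},
  {"translation": [0,0,0.035],"spin": 0},
  {"translation": [0,0,0.023],"spin": 0},
  {"translation": [0,0,0],"spin": 0},
  {"translation": [0,0,0],"spin": 0},
])

```text
time: 12.45
tool_pos: [0.5058, 0.0853, 0.0173]
tcp_rot: [-3.138, -0.155, -0.001]
wrist_force: [-0.5, -0.8, 0.6]
width: 0.997
```

Call:
play_rows([
  {"translation": [0,0,0],"spin": 0},
  {"translation": [0,0,0],"spin": 0},
  {"translation": [0,0,0],"spin": 0},
], jaw=-1, force=20)

```text
time: 12.75
tool_pos: [0.5072, 0.0852, 0.0195]
tcp_rot: [-3.138, -0.154, -0.005]
wrist_force: [-4.4, -0.5, 17.1]
width: 0.586
```

Call:
play_rows([
  {"translation": [0,0,0],"spin": 0},
  {"translation": [0,0,0],"spin": 0},
  {"translation": [0,0,0],"spin": 0},
])

```text
time: 13.05
tool_pos: [0.5073, 0.0853, 0.0198]
tcp_rot: [-3.137, -0.154, -0.006]
wrist_force: [-3.3, -0.3, 14.9]
width: 0.563
```

Clip 4 stopped at 0.563 (47.9 mm), so it is firm. Release it and go back for clip 1.

Call:
play_rows([
  {"translation": [0,0,0],"spin": 0},
  {"translation": [0,0,0],"spin": 0},
  {"translation": [0,0,0],"spin": 0},
  {"translation": [0,0,0],"spin": 0},
  {"translation": [0,0,-0.03],"spin": 0},
], jaw=1)

```text
time: 13.55
tool_pos: [0.5006, 0.0844, 0.0425]
tcp_rot: [3.137, 0.154, -0.015]
wrist_force: [0.1, 0.0, -0.8]
width: 1.002
```

Call:
play_rows([
  {"translation": [0,0,-0.04],"spin": 0},
  {"translation": [-0.001,0.045,0],"spin": 0},
  {"translation": [-0.001,0.045,0],"spin": 0},
  {"translation": [-0.001,0.045,0],"spin": 0},
  {"translation": [-0.001,0.045,0],"spin": 0},
])

```text
time: 14.05
tool_pos: [0.5185, -0.0961, 0.0863]
tcp_rot: [-3.138, -0.155, -0.0]
wrist_force: [0.9, 0.3, 0.6]
width: 0.998
```

Call:
play_rows([
  {"translation": [-0.001,0.045,0],"spin": 0},
  {"translation": [-0.001,0.045,0],"spin": 0},
  {"translation": [-0.001,0.045,0],"spin": 0},
  {"translation": [-0.001,0.045,0],"spin": 0},
  {"translation": [0,0,0],"spin": 0},
])

```text
time: 14.55
tool_pos: [0.5329, -0.2797, 0.0865]
tcp_rot: [3.135, 0.147, 0.002]
wrist_force: [0.2, 0.2, -0.4]
width: 1.004
```

Call:
play_rows([
  {"translation": [0,0,0],"spin": 0},
  {"translation": [0,0,0],"spin": 0},
])

```text
time: 14.75
tool_pos: [0.5317, -0.273, 0.0856]
tcp_rot: [-3.136, -0.154, 0.002]
wrist_force: [0.1, 0.3, 0.1]
width: 1.0
```

Run:
```python
from h import *
c=bot.get_calibration('wrist'); im=bot.read_camera('wrist'); cv2.imwrite('pics/w5.png',im)
print(bot.read_state()['tool_pos'])
```

```text
[ 0.53179483 -0.27269908  0.08571153]
```

View pics/w5.png

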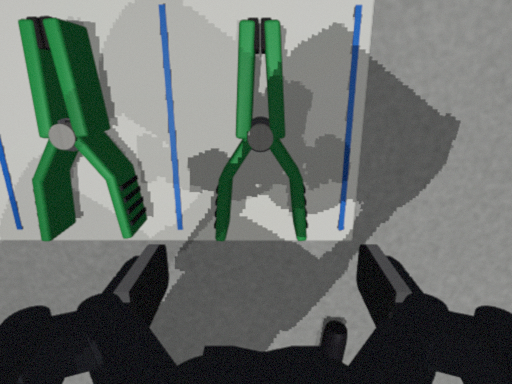

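Clip 1's pivot is at (261,134) with handle ends at (221,238) and (302,238), so it is centred in the jaws. Clip 2 still lies in its bay. Grasp clip 1 now.

Call:
play_rows([
  {"translation": [0.003,0,0.02],"spin": 0},
  {"translation": [0,0,0.03],"spin": 0},
  {"translation": [0,0,0.019],"spin": 0},
  {"translation": [0,0,0],"spin": 0},
  {"translation": [0,0,0],"spin": 0},
])

```text
time: 15.3
tool_pos: [0.5352, -0.2725, 0.0172]
tcp_rot: [-3.137, -0.157, 0.001]
wrist_force: [0.7, 0.8, 0.2]
width: 1.001
```

Call:
play_rows([
  {"translation": [0,0,0],"spin": 0},
  {"translation": [0,0,0],"spin": 0},
  {"translation": [0,0,0],"spin": 0},
  {"translation": [0,0,0],"spin": 0},
  {"translation": [0,0,0],"spin": 0},
], jaw=-1, force=20)

```text
time: 15.8
tool_pos: [0.5373, -0.2751, 0.0207]
tcp_rot: [3.135, 0.154, 0.006]
wrist_force: [-1.3, 1.1, 9.6]
width: 0.444
```

Clip 1 stopped at 0.444 again, so it is confirmed weak. Carry it to the bin.

Call:
play_rows([
  {"translation": [0,0,-0.03],"spin": 0},
  {"translation": [0,0,-0.04],"spin": 0},
  {"translation": [0,0,-0.04],"spin": 0},
  {"translation": [0,0,0],"spin": 0},
  {"translation": [-0.003,-0.043,0],"spin": 0},
], force=30)

```text
time: 16.3
tool_pos: [0.5312, -0.2357, 0.1309]
tcp_rot: [3.132, 0.148, 0.012]
wrist_force: [-0.0, 1.3, -1.0]
width: 0.436
```

Call:
play_rows([
  {"translation": [-0.003,-0.043,0],"spin": 0},
  {"translation": [-0.003,-0.043,0],"spin": 0},
  {"translation": [-0.003,-0.043,0],"spin": 0},
  {"translation": [-0.003,-0.043,0],"spin": 0},
  {"translation": [-0.003,-0.043,0],"spin": 0},
])

```text
time: 16.8
tool_pos: [0.4913, -0.0174, 0.1272]
tcp_rot: [-3.138, -0.153, -0.0]
wrist_force: [0.4, 1.1, -0.6]
width: 0.442
```

Call:
play_rows([
  {"translation": [-0.003,-0.043,0],"spin": 0},
  {"translation": [-0.003,-0.043,0],"spin": 0},
  {"translation": [-0.003,-0.043,0],"spin": 0},
  {"translation": [-0.003,-0.043,0],"spin": 0},
  {"translation": [-0.003,-0.043,0],"spin": 0},
])

```text
time: 17.3
tool_pos: [0.4554, 0.1952, 0.1273]
tcp_rot: [-3.138, -0.154, -0.001]
wrist_force: [0.5, 0.4, -0.2]
width: 0.44
```

Call:
play_rows([
  {"translation": [-0.003,-0.043,0],"spin": 0},
  {"translation": [-0.003,-0.043,0],"spin": 0},
  {"translation": [-0.003,-0.043,0],"spin": 0},
  {"translation": [-0.003,-0.043,0],"spin": 0},
  {"translation": [-0.003,-0.039,0],"spin": 0},
])

```text
time: 17.8
tool_pos: [0.4197, 0.404, 0.1271]
tcp_rot: [-3.138, -0.155, -0.0]
wrist_force: [1.2, -0.5, -1.2]
width: 0.436
```

Call:
play_rows([
  {"translation": [0,0,0],"spin": 0},
  {"translation": [0,0,0],"spin": 0},
])

```text
time: 18.0
tool_pos: [0.4199, 0.4026, 0.1268]
tcp_rot: [3.137, 0.157, -0.001]
wrist_force: [-0.1, -0.4, -1.5]
width: 0.44
```

Run:
```python
from h import *
im=bot.read_camera('wrist'); cv2.imwrite('pics/w6.png',im)
```

```text
(no output)
```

View pics/w6.png

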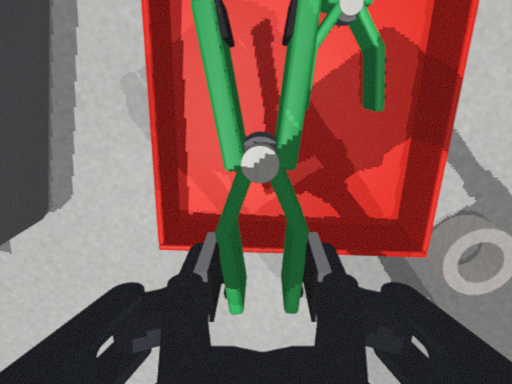

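The held clip is over the left part of the bin, with clip 3 lying inside at right (pivot (348,10)). Lower it a little left and forward, and release with the jaws only partly open.

Call:
play_rows([
  {"translation": [0.006,-0.008,0.02],"spin": 0},
  {"translation": [0,0,0.03],"spin": 0},
  {"translation": [0,0,0.022],"spin": 0},
  {"translation": [0,0,0],"spin": 0},
  {"translation": [0,0,0],"spin": 0},
])

```text
time: 18.55
tool_pos: [0.4258, 0.4092, 0.0551]
tcp_rot: [3.137, 0.152, -0.002]
wrist_force: [0.4, -0.6, -1.2]
width: 0.438
```

Call:
play_rows([
  {"translation": [0,0,0],"spin": 0},
  {"translation": [0,0,0],"spin": 0},
  {"translation": [0,0,0],"spin": 0},
  {"translation": [0,0,0],"spin": 0},
  {"translation": [0,0,0],"spin": 0},
], jaw=0.55, force=20)

```text
time: 19.05
tool_pos: [0.4259, 0.411, 0.0559]
tcp_rot: [-3.137, -0.154, -0.001]
wrist_force: [-0.3, 0.0, 0.4]
width: 0.774
```

Call:
play_rows([
  {"translation": [0,0,-0.03],"spin": 0},
  {"translation": [0,0,-0.04],"spin": 0},
  {"translation": [0,0,-0.04],"spin": 0},
  {"translation": [0,0,-0.04],"spin": 0},
  {"translation": [0,0,0],"spin": 0},
])

```text
time: 19.55
tool_pos: [0.4291, 0.4138, 0.2133]
tcp_rot: [-3.129, -0.154, -0.016]
wrist_force: [0.8, 0.9, 0.6]
width: 0.777
```

Call:
play_rows([
  {"translation": [-0.005,0.045,0],"spin": 0},
  {"translation": [-0.005,0.045,0],"spin": 0},
  {"translation": [-0.005,0.045,0],"spin": 0},
  {"translation": [-0.005,0.045,0],"spin": 0},
  {"translation": [-0.005,0.045,0],"spin": 0},
])

```text
time: 20.05
tool_pos: [0.4222, 0.1827, 0.2047]
tcp_rot: [3.137, 0.156, -0.0]
wrist_force: [0.7, -0.0, -0.4]
width: 0.775
```

Call:
play_rows([
  {"translation": [0,0.045,0],"spin": 0},
  {"translation": [0,0.045,0],"spin": 0},
  {"translation": [0,0.045,0],"spin": 0},
  {"translation": [0,0,0],"spin": 0},
  {"translation": [0,0,0],"spin": 0},
])

```text
time: 20.55
tool_pos: [0.4359, 0.0491, 0.2049]
tcp_rot: [-3.138, -0.149, 0.001]
wrist_force: [0.3, 0.5, -0.2]
width: 0.775
```

Run:
```python
from h import *
im=bot.read_camera('top'); cv2.imwrite('pics/t2.png',cv2.resize(im[90:310,60:420],None,fx=2,fy=2))
```

```text
(no output)
```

View pics/t2.png

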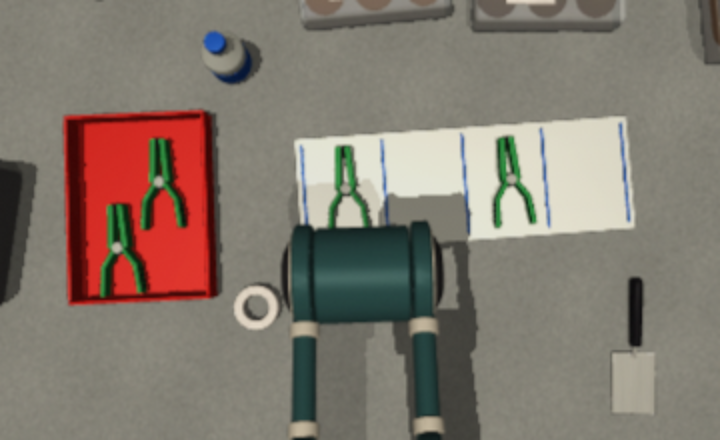

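The bin holds two clips, lying flat at (160,185) and (118,250). The firm clips remain in bays 4 and 2, and the roll, bottle and scraper are where they were.

```bash
python3 -c "
from workcell import bot
print(bot.read_state()['time']); print(bot.finish_job())"
```

```text
20.6
the job is handed in; nothing more can be done
None
```

I squeezed all four clips at their handles with 20 N, put the two weak ones (bays 1 and 3) in the red bin and left the firm ones (bays 2 and 4) on the board. The job was handed in at 20.6 s.

| Clip | Handle width under 20 N | Verdict | Where it is now |
|---|---|---|---|
| Bay 1 | 38 mm, fully closed on both of two squeezes | Weak | Red bin |
| Bay 2 | 48.8 mm | Firm | On the board |
| Bay 3 | 38 mm, fully closed | Weak | Red bin |
| Bay 4 | 47.9 mm | Firm | On the board |

**Last check:** the final top picture showed both weak clips lying flat inside the bin and both firm clips in their bays. The roll, bottle and scraper looked unmoved.

**Disagreements:** the squeeze shifted clip 2 by about 3 mm, measured between two wrist pictures. I did not re-measure clip 4 after its squeeze, only saw it in its bay. While the fingers closed, the wrist force reached about 20 N upward, well under the 120 N limit.

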